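Draw the centrifuge's condensate tray with the service hook

ROBOT

A 7-joint arm with a two-finger parallel gripper is mounted at the origin on the work surface. World frame = base frame: x ahead of the robot, y to its left, z up, the work surface at z = 0. Lengths are in m, angles in rad, forces in N, time in s.
With the tool pointing down it reaches from about 0.35 to 0.9 m from the base axis. Payload 8.1 kg.
Tool frame: the origin (TCP) lies where the fingers leave the gripper's body, on its centre line; the fingertips stand 66 mm ahead of it and the grasp point (between the pads) lies 47 mm ahead of it (manip.finger_overhang is the distance from the TCP to the fingertips, in m); z points along the fingers, y is the direction in which the jaws open and shut (so a half turn about z gives the same grasp; the last joint's range is limited). The gripper opens to 92 mm and grips with 3 to 60 N. Pads are 19 mm wide; open, the fingers measure 130 mm over their backs; the gripper's body (75 mm by 190 mm) begins 47 mm behind the grasp point.
Start: joints at [1.152, 0.434, 0.025, 1.573, -0.012, 1.134, -0.075], TCP at [0.194, -0.594, 0.292] pointing down, gripper open.
Joint ranges: [-2.62, 2.62], [-0.44, 2.09], [-1.27, 1.32], [0.08, 2.57], [-1.32, 4.46], [0.12, 2], [-2.74, 2.74]. Speed limits (rad/s): [2.22, 2.22, 3.01, 3.01, 3.14, 3.14, 3.14].

INTERFACE

Orientations are given as a rotation vector (axis times angle).
In Python, from bench import manip gives the robot as it stands.
- The arm moves only by the tool arm_command, never from a script. Its argument "deltas" is a list of rows, each an object with "turn": the turn, a rotation vector about the tool's x, y, z in degrees, a list of three; "dp": the shift along the tool's x, y, z in units of 50 mm (1.0 is 50 mm), a list of three; "hand": the closure in counts, from 0 (fully open) to 255 (shut). A call has 1 to 12 rows; each row is the pose to reach, as a shift and turn from the pose commanded when the call began, along the tool's axes at that moment; what a row does not reach only later rows make up. A row lasts 1/10 s, in which the tool goes at most 50 mm and 8.59 degrees, less where a joint would pass 70% of its speed; a pose out of reach is approached as far as the arm can. A call with a gripper value outside its range is refused whole. The fingers move at their own pace and stop on an object; "grip_force" is the grip in N (left out, the last holds). Time passes only in rows, so rows that repeat a pose let the fingers close. It gives the time, the measured TCP pose, the force and the opening at its end, in the units of the state.
- manip.observe(): the state, without advancing time (a new reading comes with each control period).
- manip.camera(name): name is "scene" or "top"; returns (picture, depth): 384x512x3 uint8, red, green, blue; 384x512 float32, m along the optical axis (not along the pixel's ray), 0 where there is no reading.
- manip.get_calibration(name): a dict with "vertical_fov" (degrees; the focal length in pixels is half the picture's height over the tangent of half this angle, whatever the lens; pixels are square), "cx", "cy" (the principal point, pixels), "rvec" (rotation vector, rad) and "tvec" (3), from world to camera coordinates, as OpenCV has them. Camera axes: x right, y down, z forward; pixel columns grow to the right and rows downward; lengths in m; the calibration is good to about 2 mm. A picture is of the moment at which its call begins. get_calibration takes no time and is no camera call.
- manip.sign_off(): hands the job in, once; it reports no verdict.
Trained networks look in the newest picture that a camera, given by its name, has taken for a name from the list of things; names that differ only in an ending like _2 or _b are one class to them, and where a whole thing is asked for, a point or a joint stands for the part that bears it (a point fixed in the world has none). Each returns a list of dicts, best first, with "confidence" (0 to 1); they miss things now and then, are a little off and sometimes report something else, mostly with a low value. They report only what shows in the picture. A call takes as long as a camera call. They do not tell look-alikes from the thing itself.
- manip.recognise(query, camera): "box" ([left, top, right, bottom] in pixels, round what is visible of it).
- manip.cut_out(query, camera): "region" (384x512 bool, what is visible of it) and "box" ([left, top, right, bottom] in pixels, round what is visible of it).
- manip.tip_of(query, camera): "at" ([column, row] in pixels: a listed point, or the origin of a listed thing).
The state is a dict: "time_s": time; "joint_positions": joint angles; "qvel": joint speeds; "joint_torque": joint torques, N m; "tool_pos": TCP position; "ee_rot": TCP orientation; "wrist_force": force on the tool from outside, world axes, zero at the start; "moment": the same for the moment, N m; "opening": finger opening in m.
Only numpy, scipy, OpenCV 4.12 (cv2) and the standard library are available. Lean on these libraries where they do the work, as an engineer would, in place of code of your own. Each camera call takes 0.05 s, during which the arm holds its last target. There are 200 camera calls.

TASK

Pick up the hooked rod from the grey mat, reach it under the front ledge of the centrifuge, feel for the pull eye on the condensate tray hidden there, catch it and draw the tray right out to its stop. Use only the hook on the tray, never the gripper, then set the hook back down on the mat (do not drop it) and let go. Leave the other things on the bench where they are.

Things in the scene. Friction and masses are not known exactly. Their poses are not given: they have to be found in the camera images.
- centrifuge: White benchtop centrifuge, 350 wide, 460 deep, 260 high, fixed. Origin on the bench below the middle of its ledge's front edge; +x into the machine (front faces -x), +y along the front, z up. Ledge: x = 0 to 100 mm, top 112 mm, underside 82 mm above the bench; the tall body starts at x = 100. Below, an open recess y = -135 to +135 mm, between grey feet that start at x = 20, holds the tray.
- tray: Grey condensate tray in the recess; slides only along the centrifuge's x, axes parallel to it. Origin on the bench below the middle of its front face (220 wide, 14 to 60 mm above the bench). Face home: 85 mm behind the ledge's edge; starts 0 to 20 mm out from there; stop at 150 mm out, face 65 mm in front of the edge. 4 to 6 N moves it slowly; it stays where left. Carries the pull eye.
- eye_rail (a point): Middle of the tray's front face, 31 mm above the bench, axes as the tray. The eye is clamped to this face with its middle anywhere within 40 mm either side of here along y: its place is not given and must be felt for. It is a level U of 8 mm round steel bar, axis 31 mm above the bench: two sides 44 mm apart (axes) run out to a cross bar whose axis is 40 mm in front of the face.
- eye_range (a point): Point 21 mm in front of point eye_rail, at mid depth of the eye: the eye's opening, free above and below, is 36 mm wide (y) and spans 6 to 36 mm in front of the face. A base plate 56 wide, 6 thick, from 24 to 50 mm above the bench carries it. Its clamp holds against 20 N sideways.
- mat: Grey bench mat, fixed, 280 (its x) by 160 (its y), 4 mm thick; origin at the centre of its underside.
- hook_handle (a point): Centre, half-way up, of the hooked rod's handle: black plastic, 80 long (its x), 22 wide (y), 32 high. From its +x end a steel rod of 8 mm diameter, axis 9 mm above the handle's centre, runs along +x and turns straight down at 155 mm from the handle's centre. 199 mm long in all, about 160 g, balances some 20 mm ahead of the handle's centre. It lies upright on the mat, point down.
- hook_tip (a point): Middle of the rounded end (4 mm radius) of the hook's down-turned point: 155 mm ahead (+x) of the handle's centre and 9 mm below it, 18 mm below the rod's axis.
- tube_rack: White test-tube rack 90 by 156, 105 high with its tubes; bystander. Origin: centre of its underside.
- dish: White round dish, 80 across, 30 high; bystander. Origin: centre of its underside.
- jar: Clear specimen jar, 64 across, 80 high; bystander. Origin: centre of its underside.
- bottle: Brown glass bottle, 72 across, 170 high; bystander. Origin: centre of its underside.
- tip_box: Grey box with white lid, 122 by 87, 63 high; bystander. Origin: centre of its underside.
- beaker: Glass beaker, 72 across, 90 high; bystander. Origin: centre of its underside.
Not all that is in view belongs to the job. Of the things that look like the part that bears hook_handle, take the one that is farthest to the robot's right at the start.

How it is judged:
By the outcome, as a careful person would: the job done as asked, in the order asked, and still so for the second after the job is handed in, with the robot touching nothing.
It also fails if it takes over 56 s, if anything falls off the work surface, if the arm or the gripper's body presses on something with over 40 N, if the wrist force passes 120 N, or if a joint passes its speed limit or range.

## Working session

There is one attempt and no reset: what is moved stays moved. The work goes in short steps, Python scripts to look and compute and a tool call to move; the robot and the scene stay as the last step left them, time stands still between calls to the robot, and variables do not carry over. Pictures are saved under pics/ and viewed, about 8 in all and at most 12, crops included, and the job is handed in when it is done.

Besides the shell and the picture viewer there is one more tool, called after "Emit:" in YAML: its name, and indented under it one key for each argument. arm_command: Moves the arm, as the interface text tells. Its arguments: {"type":"object","properties":{"deltas":{"type":"array"},"grip_force":{"type":"number"}},"required":["deltas"]}

```bash
mkdir -p pics; ls
cat > h.py <<'E'
import numpy as np,cv2
from bench import manip
def cal(n):
    c=manip.get_calibration(n);f=192/np.tan(np.radians(c["vertical_fov"])/2)
    K=np.array([[f,0,c["cx"]],[0,f,c["cy"]],[0,0,1.]])
    R=cv2.Rodrigues(np.array(c["rvec"],float))[0];t=np.array(c["tvec"],float)
    return K,R,t,c
def ray(n,uv,z):
    K,R,t,c=cal(n);d=R.T@np.linalg.solve(K,np.array([uv[0],uv[1],1.]));o=-R.T@t
    return o+d*(z-o[2])/d[2]
def proj(n,P):
    K,R,t,c=cal(n);p=(R@np.atleast_2d(P).T).T+t;p=p@K.T
    return p[:,:2]/p[:,2:]
def cloud(n,D):
    K,R,t,c=cal(n);v,u=np.mgrid[:384,:512]
    p=np.stack([(u-K[0,2])/K[0,0]*D,(v-K[1,2])/K[1,1]*D,D],-1)
    return (p-t)@R
E
python3 - <<'E'
from h import *
for n in("top","scene"):
    print(cal(n)[3])
    p,d=manip.camera(n);cv2.imwrite(f"pics/{n}0.png",cv2.resize(p[:,:,::-1],(800,600),interpolation=cv2.INTER_CUBIC));np.savez(f"{n}0.npz",p=p,d=d)
    for q in("centrifuge","tray","mat","hook_handle","hook_tip","tube_rack","dish","jar","bottle","tip_box","beaker"):
        print(n,q,[(np.round(r["at"],1).tolist(),round(r["confidence"],2)) for r in manip.tip_of(q,n)][:4])
o=manip.observe();print(o)
E
```

```text
pics
{'vertical_fov': 45.28379678641538, 'cx': 254.5317812423383, 'cy': 186.1747646746833, 'rvec': array([ 2.18064262, -2.16877995,  0.1174392 ]), 'tvec': array([0.23857347, 0.6006653 , 1.57270054])}
top centrifuge [([375.1, 197.1], 0.62)]
top tray []
top mat [([244.8, 220.5], 0.76)]
top hook_handle [([104.5, 244.0], 0.84), ([231.0, 228.9], 0.58)]
top hook_tip [([147.5, 257.3], 0.56)]
top tube_rack [([266.2, 131.8], 0.75)]
top dish [([329.2, 127.0], 0.98)]
top jar [([243.1, 168.5], 0.83)]
top bottle [([213.5, 156.4], 0.85), ([231.9, 228.3], 0.62)]
top tip_box [([185.2, 190.7], 0.92)]
top beaker [([180.9, 230.2], 0.69)]
{'vertical_fov': 57.56785709147418, 'cx': 255.76238675169134, 'cy': 194.67336836593475, 'rvec': array([ 1.37458369,  2.1273778 , -0.97257463]), 'tvec': array([ 0.03098357, -0.3905898 ,  1.6875843 ])}
scene centrifuge []
scene tray [([290.3, 181.4], 0.58), ([150.5, 159.6], 0.54), ([154.5, 157.4], 0.19)]
scene mat [([276.7, 185.8], 0.67)]
scene hook_handle [([292.9, 182.9], 0.79), ([419.5, 208.7], 0.65), ([254.5, 171.4], 0.18)]
scene hook_tip [([254.1, 174.5], 0.68), ([3
[... 355 characters left out ...]
.2, 'joint_positions': array([ 1.15241098,  0.43451297,  0.02502649,  1.57322453, -0.01158705,
        1.13397916, -0.07508226]), 'qvel': array([ 5.71683291e-05,  6.45641803e-04, -2.29224698e-04, -1.28600711e-03,
        4.27696821e-04,  7.99056556e-04, -1.09564676e-03]), 'joint_torque': array([-1.29409505e-04, -6.67675209e+01,  9.83459540e-01, -3.14809728e+01,
       -6.08087867e-02,  3.26893385e-02,  7.15318356e-05]), 'tool_pos': array([ 0.19406119, -0.59411566,  0.29222458]), 'ee_rot': array([ 3.10250637e+00,  4.93838084e-01, -4.62211045e-05]), 'wrist_force': array([0.08315385, 0.11016596, 0.11349644]), 'moment': array([0.05326188, 0.04642345, 0.00907242]), 'opening': 0.09171070541255535}
```

View pics/top0.png

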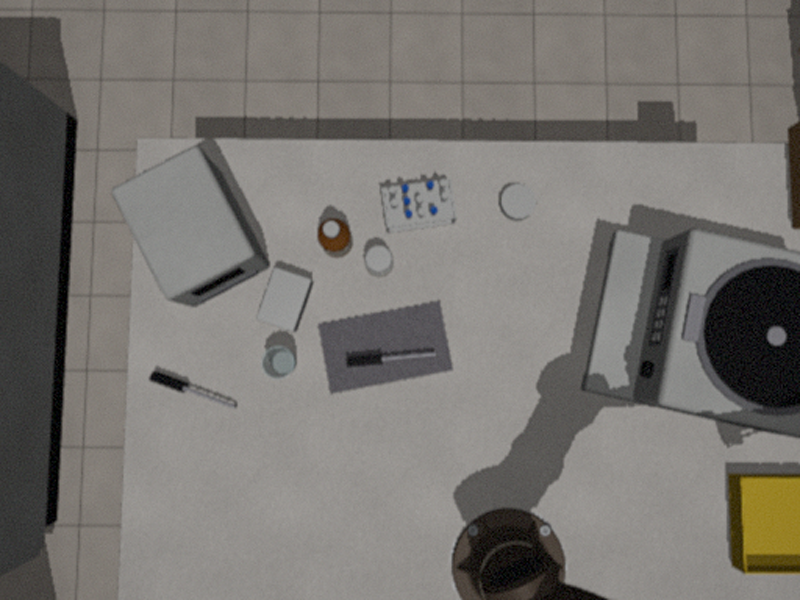

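View pics/scene0.png

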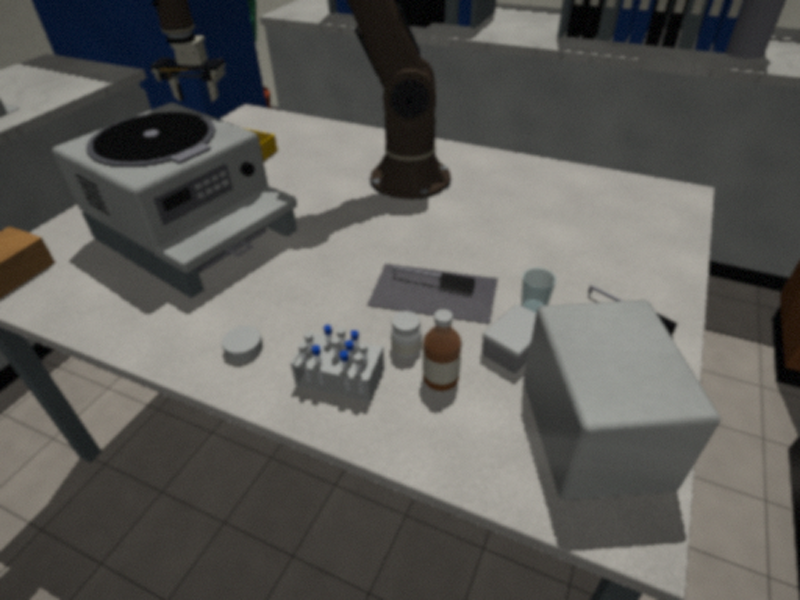

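The top picture shows two hooked rods: one at top pixel (231,229), on the mat, and one at (104,244), on the bare bench. In this view the robot's right (-y) is image right, so I choose the one on the mat. Next is a close crop and the poses.

Run:
```python
from h import *
T=np.load("top0.npz");S=np.load("scene0.npz")
a=cv2.resize(T["p"][185:260,195:295,::-1],(400,300),interpolation=cv2.INTER_CUBIC)
b=cv2.resize(S["p"][95:195,80:213,::-1],(800,600)[:2] and (400,300),interpolation=cv2.INTER_CUBIC)
c=cv2.resize(T["p"][140:260,365:415,::-1],(250,600),interpolation=cv2.INTER_CUBIC)
im=np.zeros((600,650,3),np.uint8);im[:300,:400]=a;im[300:,:400]=b;im[:,400:]=c
cv2.imwrite("pics/crop.png",im)
P=cloud("top",T["d"]);
# handle: dark on mat
g=T["p"].astype(int).sum(2)
z=P[...,2]
reg=np.zeros_like(z,bool);reg[190:255,200:292]=1
hm=reg&(z>0.018)&(z<0.06);hm&=g<150
print("handle n",hm.sum(),np.percentile(z[hm],[5,50,95]))
def mar(m,n="top"):
    pts=P[m][:,:2].astype(np.float32);r=cv2.minAreaRect(pts);print(np.round(r[0],4),np.round(r[1],4),round(r[2],1));print(np.round(cv2.boxPoints(r),4).tolist())
mar(hm)
# mat by cut_out
manip.camera("top")
for q in("mat","hook_handle","centrifuge"):
    for r in manip.cut_out(q,"top")[:2]:
        print(q,r["confidence"],r["box"],r["region"].sum())
        if q!="centrifuge": mar(r["region"])
# ledge top
lm=np.zeros_like(reg);lm[140:262,360:425]=1
lm&=(abs(z-0.112)<0.008);print("ledge",lm.sum(),np.median(z[lm]));mar(cv2.erode(lm.astype(np.uint8),np.ones((3,3)))>0);mar(lm)
print("bench z",np.median(z[270:300,150:250]), "mat z",np.median(z[205:215,255:275]))
```

```text
handle n 124 [0.02958513 0.03609337 0.04200853]
[0.4465 0.3146] [0.0193 0.0767] 6.3
[[0.4327000081539154, 0.3517000079154968], [0.44110000133514404, 0.27549999952316284], [0.4602999985218048, 0.2775999903678894], [0.45190000534057617, 0.3537999987602234]]
mat 0.6 [203.4, 190.3, 290.6, 253.0] 3500
[0.476  0.2697] [0.1619 0.2842] 10.9
[[0.36959999799728394, 0.3939000070095062], [0.42340001463890076, 0.11479999870061874], [0.5823000073432922, 0.1454000025987625], [0.5285999774932861, 0.4244999885559082]]
hook_handle 0.71 [222.2, 225.4, 277.8, 237.1] 245
[0.4473 0.2581] [0.0253 0.1891] 1.7
[[0.4316999912261963, 0.3522999882698059], [0.4375, 0.1632000058889389], [0.462799996137619, 0.164000004529953], [0.4569999873638153, 0.3531000018119812]]
hook_handle 0.58 [98.0, 240.9, 137.0, 256.4] 182
[0.3973 0.5168] [0.0603 0.5263] 2.9
[[0.35370001196861267, 0.7781000137329102], [0.3806000053882599, 0.2524000108242035], [0.4408999979496002, 0.2554999887943268], [0.414000004529953, 0.7811999917030334]]
centrifuge 0.94 [373.0, 145.7, 512.0, 279.6] 14826
centrifuge 0.6 [221.2, 225.0, 275.8, 235.6] 186
ledge 3297 0.11227481991036535
[ 0.5458 -0.2344] [0.1006 0.3411] 77.6
[[0.3684000074863434, -0.24690000712871552], [0.7014999985694885, -0.32019999623298645], [0.7231000065803528, -0.22200000286102295], [0.38999998569488525, -0.14869999885559082]]
[ 0.5421 -0.2534] [0.145  0.3506] 77.8
[[0.3553999960422516, -0.2872999906539917], [0.698199987411499, -0.3612000048160553], [0.7287999987602234, -0.21950000524520874], [0.38600000739097595, -0.14550000429153442]]
bench z -0.00030450896106231664 mat z 0.003616710362220119
```

View pics/crop.png

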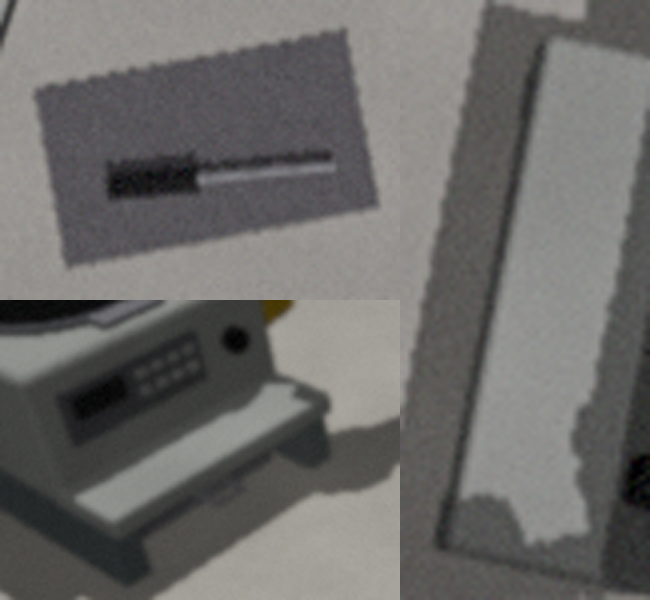

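The crop confirms the choice. The mat hook's handle is at crop (152,177), and its rod runs to (335,168), towards the centrifuge. A glint under the ledge at crop (220,490) is probably the eye; I'll use it only as a hint and still feel for it. Next I refine the axes.

```bash
cat >> h.py <<'E'
from scipy.spatial.transform import Rotation as Ro
def go(p,yaw=None,frm=None):
    """print turn(deg), dp(units) from current pose to TCP p with tool down, tool x at yaw deg"""
    o=manip.observe();R=Ro.from_rotvec(o["ee_rot"])
    T=R if yaw is None else Ro.from_euler("z",yaw,degrees=True)*Ro.from_rotvec([np.pi,0,0])
    print("turn",np.round(np.degrees((R.inv()*T).as_rotvec()),2).tolist(),"dp",np.round(R.inv().apply(np.array(p)-o["tool_pos"])/.05,3).tolist())
def st():
    o=manip.observe();R=Ro.from_rotvec(o["ee_rot"]).as_matrix()
    print("t",round(o["time_s"],2),"p",np.round(o["tool_pos"],4),"yaw",round(np.degrees(np.arctan2(R[1,0],R[0,0])),2),"tilt",np.round(R[:2,2],4),"F",np.round(o["wrist_force"],2),"M",np.round(o["moment"],3),"op",round(o["opening"],4))
E
python3 - <<'E'
from h import *
T=np.load("top0.npz");S=np.load("scene0.npz")
g=T["p"].astype(float).mean(2)
# rod: bright columns between handle and tip, rows subpixel
us=[];vs=[]
for u in range(247,277):
    w=g[222:236,u]; k=int(np.argmax(w)); s=np.clip(w-np.median(w)-8,0,None); 
    if s.sum()>0: us.append(u);vs.append((s*np.arange(222,236)).sum()/s.sum())
k=np.polyfit(us,vs,1);print("rod fit",k,np.std(np.polyval(k,us)-vs))
A,B=ray("top",(247,np.polyval(k,247)),.031),ray("top",(277,np.polyval(k,277)),.031)
print("rod",A,B,"ang",np.degrees(np.arctan2(B[1]-A[1],B[0]-A[0])))
print(g[224:236,276:284].astype(int))
# handle dark centroid
m=np.zeros_like(g,bool);m[220:238,215:250]=1;m&=g<60
ys,xs=np.nonzero(m);print(m.sum(),xs.min(),xs.max(),ys.min(),ys.max(),xs.mean(),ys.mean(),ray("top",(xs.mean(),ys.mean()),.034))
for x in(222,226,230,234,238,242,246):print(x,g[222:237,x].astype(int))
# mat/hook networks avg
# ledge front edge lines
for w in((153,158),):print("eye hint",ray("scene",w,.031),ray("scene",(150.5,159.6),.031))
P=cloud("scene",S["d"]);z=P[...,2]
mm=(abs(z-.105)<.02)&(P[...,1]>-.4)&(P[...,1]<-.1)&(P[...,0]>.3)&(P[...,0]<.8)
r=cv2.minAreaRect(P[mm&(z>.1)][:,:2].astype(np.float32));print("scene ledge",r,cv2.boxPoints(r).tolist())
e=P[140:172,135:175].reshape(-1,3);e=e[(e[:,2]>.015)&(e[:,2]<.06)];c=np.array([.5574,-.1825]);X=np.array([-.211,-.977]);Y=np.array([.977,-.211])
q=np.c_[(e[:,:2]-c)@X,(e[:,:2]-c)@Y,e[:,2]];q=q[(q[:,0]>0)&(q[:,0]<.07)];print(len(q));print(np.round(q[::max(1,len(q)//25)],3))
E
```

```text
rod fit [-9.81027196e-02  2.53576659e+02] 0.10437504728631167
rod [0.4496756  0.26703932 0.031     ] [0.46029446 0.16375073 0.031     ] ang -84.13017801844833
[[ 43  56  87  84  88  85  87  85]
 [ 77  86  95  83  86  90  87  88]
 [117 116 115  92  90  90  93  87]
 [117 121 115  86  87  91  87  85]
 [ 91  93  90  85  80  86  89  91]
 [ 82  81  91  83  88  86  88  87]
 [ 89  85  89  89  84  85  79  90]
 [ 89  90  87  88  82  85  86  84]
 [ 87  79  87  89  80  88  84  89]
 [ 82  88  91  90  84  84  85  85]
 [ 87  91  95  92  92  85  85  87]
 [ 85  88  87  90  85  93  87  85]]
217 221 249 223 234 233.1336405529954 228.7004608294931 [0.45162318 0.31464979 0.034     ]
222 [90 84 80 59 47 50 44 41 37 35 33 45 51 76 86]
226 [85 87 76 53 51 39 36 24 26 18 27 34 61 88 97]
230 [86 84 80 53 44 39 30 24 23 25 29 41 68 86 87]
234 [84 71 60 53 47 35 23 20 22 28 38 51 77 85 88]
238 [88 81 50 49 50 32 31 21 30 19 38 54 84 83 84]
242 [78 57 44 42 38 28 18 23 24 31 40 61 89 90 90]
246 [ 85  84  79  58  41  64  91 115 116  94  88  88  91  87  88]
eye hint [ 0.54114016 -0.22979619  0.031     ] [ 0.553817
[... 251 characters left out ...]
554, -0.21912118792533875], [0.38865673542022705, -0.1372181475162506]]
130
[[ 0.069 -0.136  0.034]
 [ 0.069 -0.1    0.023]
 [ 0.068 -0.099  0.02 ]
 [ 0.068 -0.072  0.025]
 [ 0.07  -0.059  0.027]
 [ 0.068 -0.033  0.032]
 [ 0.07  -0.061  0.015]
 [ 0.068 -0.04   0.023]
 [ 0.059 -0.024  0.031]
 [ 0.067 -0.01   0.031]
 [ 0.049 -0.021  0.032]
 [ 0.064  0.006  0.037]
 [ 0.068 -0.019  0.021]
 [ 0.067  0.014  0.035]
 [ 0.07  -0.01   0.02 ]
 [ 0.023 -0.019  0.034]
 [ 0.063  0.004  0.026]
 [ 0.029 -0.014  0.03 ]
 [ 0.048  0.019  0.036]
 [ 0.069  0.024  0.026]
 [ 0.043  0.019  0.034]
 [ 0.031  0.001  0.028]
 [ 0.03   0.02   0.036]
 [ 0.032  0.02   0.03 ]
 [ 0.069  0.062  0.03 ]
 [ 0.069  0.051  0.018]]
```

Emit:
arm_command:
  deltas:
    - {"turn":[0,0,0],"dp":[0,0,-1],"hand":0}
    - {"turn":[0,0,0],"dp":[0,0,-2],"hand":0}
    - {"turn":[0,0,0],"dp":[0,0,-3],"hand":0}
    - {"turn":[0,0,0],"dp":[0,0,-3],"hand":0}
  grip_force: 60

```text
time_s: 1.8
tool_pos: [0.1946, -0.5957, 0.4502]
ee_rot: [3.091, 0.492, 0.005]
wrist_force: [-0.9, -1.0, 1.0]
opening: 0.0918
```

Run:
```python
from h import *
st();go([.42,-.15,.45],55);go([.4465,.306,.25],95.9)
```

```text
t 1.8 p [ 0.1946 -0.5957  0.4502] yaw 18.08 tilt [ 0.0047 -0.0113] F [-0.94 -0.96  0.97] M [-0.03   0.008 -0.016] op 0.0918
turn [0.69, 0.17, -36.92] dp [7.052, -7.075, -0.075]
turn [0.63, 0.43, -77.82] dp [10.382, -15.628, 3.825]
```

Emit:
arm_command:
  deltas:
    - {"turn":[0,0,-4],"dp":[0.6,-0.6,0],"hand":0}
    - {"turn":[0,0,-8],"dp":[1.2,-1.2,0],"hand":0}
    - {"turn":[0,0,-12],"dp":[1.9,-1.9,0],"hand":0}
    - {"turn":[0,0,-16],"dp":[2.6,-2.6,0],"hand":0}
    - {"turn":[0,0,-20],"dp":[3.3,-3.3,0],"hand":0}
    - {"turn":[0,0,-24],"dp":[4.0,-4.0,0],"hand":0}
    - {"turn":[0,0,-28],"dp":[4.7,-4.7,0],"hand":0}
    - {"turn":[0,0,-31],"dp":[5.4,-5.4,0],"hand":0}
    - {"turn":[0,0,-34],"dp":[6.1,-6.1,0],"hand":0}
    - {"turn":[0,0,-36],"dp":[6.7,-6.7,0],"hand":0}
    - {"turn":[0.6,0.2,-37],"dp":[7.0,-7.1,0],"hand":0}
    - {"turn":[0.6,0.2,-37],"dp":[7.0,-7.1,0],"hand":0}

```text
time_s: 3.0
tool_pos: [0.4177, -0.1441, 0.4425]
ee_rot: [-2.771, -1.457, -0.005]
wrist_force: [-0.1, -0.5, 0.1]
opening: 0.0918
```

Run:
```python
from h import *
st();go([.4465,.306,.2],95.9)
```

```text
t 3.0 p [ 0.4177 -0.1441  0.4425] yaw 55.48 tilt [-0.0026  0.0114] F [-0.12 -0.46  0.08] M [-0.014 -0.003  0.025] op 0.0918
turn [-0.31, -0.61, -40.42] dp [7.706, -4.584, 4.95]
```

Emit:
arm_command:
  deltas:
    - {"turn":[0,0,-4],"dp":[0.6,-0.35,0.2],"hand":0}
    - {"turn":[0,0,-9],"dp":[1.3,-0.8,0.6],"hand":0}
    - {"turn":[0,0,-14],"dp":[2.1,-1.3,1.1],"hand":0}
    - {"turn":[0,0,-19],"dp":[2.9,-1.8,1.6],"hand":0}
    - {"turn":[0,0,-24],"dp":[3.7,-2.25,2.1],"hand":0}
    - {"turn":[0,0,-29],"dp":[4.5,-2.7,2.7],"hand":0}
    - {"turn":[0,0,-33],"dp":[5.3,-3.15,3.3],"hand":0}
    - {"turn":[0,0,-36],"dp":[6.0,-3.6,3.9],"hand":0}
    - {"turn":[-0.2,-0.4,-38.5],"dp":[6.8,-4.05,4.4],"hand":0}
    - {"turn":[-0.3,-0.6,-40.4],"dp":[7.4,-4.4,4.8],"hand":0}
    - {"turn":[-0.3,-0.6,-40.4],"dp":[7.7,-4.58,4.95],"hand":0}
    - {"turn":[-0.3,-0.6,-40.4],"dp":[7.7,-4.58,4.95],"hand":0}

```text
time_s: 4.2
tool_pos: [0.4473, 0.3045, 0.1972]
ee_rot: [-2.106, -2.327, 0.004]
wrist_force: [-0.9, -0.4, -0.7]
opening: 0.0916
```

Run:
```python
from h import *
st();go([.4465,.306,.0745],95.9)
```

```text
t 4.2 p [0.4473 0.3045 0.1972] yaw 95.72 tilt [-0.0038  0.0001] F [-0.86 -0.43 -0.75] M [-0.056 -0.148  0.046] op 0.0916
turn [-0.22, -0.03, -0.18] dp [0.031, -0.004, 2.455]
```

Emit:
arm_command:
  deltas:
    - {"turn":[0,0,0],"dp":[0,0,0.3],"hand":0}
    - {"turn":[0,0,0],"dp":[0,0,0.8],"hand":0}
    - {"turn":[0,0,0],"dp":[0,0,1.3],"hand":0}
    - {"turn":[0,0,0],"dp":[0,0,1.8],"hand":0}
    - {"turn":[0,0,0],"dp":[0,0,2.1],"hand":0}
    - {"turn":[0,0,0],"dp":[0,0,2.3],"hand":0}
    - {"turn":[0,0,0],"dp":[0,0,2.4],"hand":0}
    - {"turn":[0,0,0],"dp":[0,0,2.4],"hand":0}
    - {"turn":[0,0,0],"dp":[0,0,2.4],"hand":0}

```text
time_s: 5.1
tool_pos: [0.4485, 0.3015, 0.08]
ee_rot: [2.112, 2.325, -0.0]
wrist_force: [0.3, -0.4, 0.4]
opening: 0.0922
```

Run:
```python
from h import *
st();go([.4465,.306,.0745],95.9)
p,d=manip.camera("top");cv2.imwrite("pics/pre.png",cv2.resize(p[185:260,195:295,::-1],(800,600),interpolation=cv2.INTER_CUBIC))
```

```text
t 5.1 p [0.4485 0.3015 0.08  ] yaw 95.49 tilt [-0.     -0.0003] F [ 0.32 -0.45  0.36] M [ 0.014 -0.116 -0.026] op 0.0922
turn [-0.0, 0.02, -0.41] dp [0.094, -0.032, 0.109]
```

View pics/pre.png

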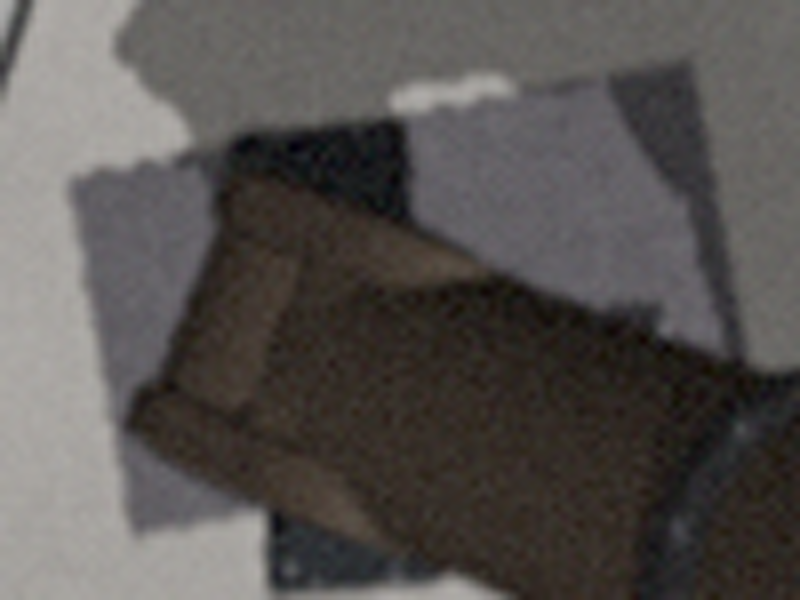

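The arm hides the hook, so this view only shows the hand over the mat. I'll lower the last 5 mm and close.

Emit:
arm_command:
  deltas:
    - {"turn":[0,0,-0.4],"dp":[0.07,-0.02,0.1],"hand":0}
    - {"turn":[0,0,-0.4],"dp":[0.07,-0.02,0.1],"hand":40}
    - {"turn":[0,0,-0.4],"dp":[0.07,-0.02,0.1],"hand":120}
    - {"turn":[0,0,-0.4],"dp":[0.07,-0.02,0.1],"hand":200}
    - {"turn":[0,0,-0.4],"dp":[0.07,-0.02,0.1],"hand":255}
    - {"turn":[0,0,-0.4],"dp":[0.07,-0.02,0.1],"hand":255}
    - {"turn":[0,0,-0.4],"dp":[0.07,-0.02,0.1],"hand":255}
    - {"turn":[0,0,-0.4],"dp":[0.07,-0.02,0.1],"hand":255}
    - {"turn":[0,0,-0.4],"dp":[0.07,-0.02,0.1],"hand":255}
    - {"turn":[0,0,-0.4],"dp":[0.07,-0.02,0.1],"hand":255}
  grip_force: 60

```text
time_s: 6.15
tool_pos: [0.4468, 0.3046, 0.0742]
ee_rot: [-2.104, -2.333, 0.002]
wrist_force: [-0.2, 0.3, -0.7]
opening: 0.0244
```

Run:
```python
from h import *
st()
```

```text
t 6.15 p [0.4468 0.3046 0.0742] yaw 95.89 tilt [-0.001  -0.0009] F [-0.18  0.26 -0.65] M [-0.026 -0.086 -0.033] op 0.0244
```

Emit:
arm_command:
  deltas:
    - {"turn":[0,0,0],"dp":[0,0,0],"hand":255}
    - {"turn":[0,0,0],"dp":[0,0,-0.1],"hand":255}
    - {"turn":[0,0,0],"dp":[0,0,-0.3],"hand":255}
    - {"turn":[0,0,0],"dp":[0,0,-0.6],"hand":255}
    - {"turn":[0,0,0],"dp":[0,0,-1.0],"hand":255}
    - {"turn":[0,0,0],"dp":[0,0,-1.5],"hand":255}
    - {"turn":[0,0,0],"dp":[0,0,-1.8],"hand":255}
    - {"turn":[0,0,0],"dp":[0,0,-2.0],"hand":255}
    - {"turn":[0,0,0],"dp":[0,0,-2.0],"hand":255}
    - {"turn":[0,0,0],"dp":[0,0,-2.0],"hand":255}

```text
time_s: 7.15
tool_pos: [0.4468, 0.3043, 0.1738]
ee_rot: [2.105, 2.332, -0.003]
wrist_force: [-0.4, -0.5, -1.7]
opening: 0.0215
```

```bash
cat >> h.py <<'E'
YC=-12.2; C0=np.array([.5574,-.1825]); A=np.radians(-90+YC); X=np.array([np.cos(A),np.sin(A)]); Y=np.array([-X[1],X[0]])
DT=.145 # tcp->tip ahead
def tcp(cx,cy,tz): # tcp for tip at centrifuge (cx,cy), tip centre height tz
    w=C0+X*cx+Y*cy-X*DT; return [w[0],w[1],tz+.063]
def tip():
    o=manip.observe();R=Ro.from_rotvec(o["ee_rot"]).as_matrix();w=o["tool_pos"]-R[:,0]*DT;d=w[:2]-C0
    print("tip cent",np.round([d@X*1e3,d@Y*1e3,(w[2]-.063)*1e3],1));st()
    F=o["wrist_force"];print("Fc",np.round([F[:2]@X,F[:2]@Y],2))
E
python3 - <<'E'
from h import *
st();go(tcp(-.06,0,.1),90+YC)
p,d=manip.camera("scene");P=proj("scene",[manip.observe()["tool_pos"]])[0];u,v=int(P[0]),int(P[1])
cv2.imwrite("pics/lift.png",cv2.resize(p[max(0,v-40):v+60,max(0,u-80):u+53,::-1],(800,600),interpolation=cv2.INTER_CUBIC));print(u,v)
o=manip.observe();R=Ro.from_rotvec(o["ee_rot"]).as_matrix();w=o["tool_pos"]-R[:,0]*.145+[0,0,-.063];print("pred tip",w,proj("scene",[w]))
print(manip.tip_of("hook_tip","scene"))
E
```

```text
t 7.15 p [0.4468 0.3043 0.1738] yaw 95.88 tilt [-0.0013 -0.0015] F [-0.45 -0.54 -1.74] M [-0.017 -0.082 -0.045] op 0.0215
turn [-0.07, 0.09, 18.08] dp [-6.013, 2.476, 0.221]
290 144
pred tip [0.46149978 0.16000161 0.11069203] [[250.25787239 152.88947931]]
[{'at': [376.5, 183.9], 'confidence': 0.67}, {'at': [252.2, 152.1], 'confidence': 0.63}]
```

View pics/lift.png

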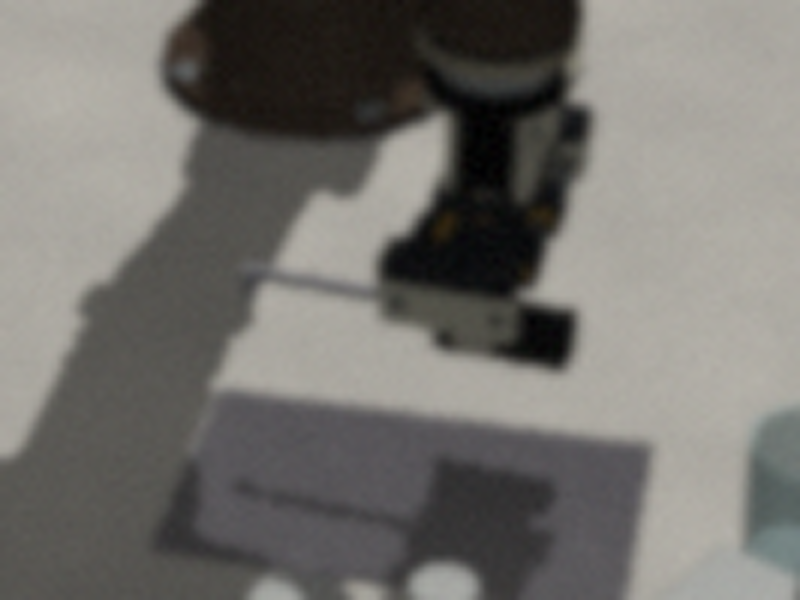

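Held level. The network puts the tip at scene (252,152), against a predicted (250,153). I'll move it to the front of the ledge.

Emit:
arm_command:
  deltas:
    - {"turn":[0,0,1],"dp":[-0.3,0.1,0],"hand":255}
    - {"turn":[0,0,3],"dp":[-0.9,0.4,0],"hand":255}
    - {"turn":[0,0,5],"dp":[-1.6,0.7,0],"hand":255}
    - {"turn":[0,0,7],"dp":[-2.3,0.95,0],"hand":255}
    - {"turn":[0,0,9],"dp":[-3.0,1.2,0.1],"hand":255}
    - {"turn":[0,0,11],"dp":[-3.7,1.5,0.1],"hand":255}
    - {"turn":[0,0,13],"dp":[-4.4,1.8,0.1],"hand":255}
    - {"turn":[0,0,15],"dp":[-5.0,2.1,0.2],"hand":255}
    - {"turn":[0,0,17],"dp":[-5.5,2.3,0.2],"hand":255}
    - {"turn":[0,0,18.1],"dp":[-5.9,2.4,0.2],"hand":255}
    - {"turn":[0,0,18.1],"dp":[-6.0,2.48,0.2],"hand":255}
    - {"turn":[0,0,18.1],"dp":[-6.0,2.48,0.2],"hand":255}

```text
time_s: 8.45
tool_pos: [0.6011, 0.0185, 0.164]
ee_rot: [-2.445, -1.972, 0.002]
wrist_force: [-0.2, 1.1, -1.1]
opening: 0.0219
```

Run:
```python
from h import *
tip();go(tcp(-.005,0,.031),90+YC)
```

```text
tip cent [-6.070e+01  1.000e-01  1.012e+02]
t 8.45 p [0.6011 0.0185 0.164 ] yaw 77.75 tilt [-0.0014 -0.0007] F [-0.15  1.15 -1.09] M [ 0.077 -0.09  -0.038] op 0.0219
Fc [-1.09 -0.39]
turn [-0.07, 0.06, -0.05] dp [-1.112, -0.002, 1.402]
```

Emit:
arm_command:
  deltas:
    - {"turn":[0,0,0],"dp":[0,0,0.3],"hand":255}
    - {"turn":[0,0,0],"dp":[0,0,0.7],"hand":255}
    - {"turn":[0,0,0],"dp":[0,0,1.1],"hand":255}
    - {"turn":[0,0,0],"dp":[0,0,1.4],"hand":255}
    - {"turn":[0,0,0],"dp":[-0.3,0,1.4],"hand":255}
    - {"turn":[0,0,0],"dp":[-0.7,0,1.4],"hand":255}
    - {"turn":[0,0,0],"dp":[-1.0,0,1.4],"hand":255}
    - {"turn":[0,0,0],"dp":[-1.1,0,1.4],"hand":255}
    - {"turn":[0,0,0],"dp":[-1.1,0,1.4],"hand":255}
    - {"turn":[0,0,0],"dp":[-1.1,0,1.4],"hand":255}

```text
time_s: 9.45
tool_pos: [0.5896, -0.0342, 0.0948]
ee_rot: [2.445, 1.973, -0.0]
wrist_force: [-0.3, 0.2, -1.7]
opening: 0.0214
```

Run:
```python
from h import *
tip();
```

```text
tip cent [-6.8  0.2 31.9]
t 9.45 p [ 0.5896 -0.0342  0.0948] yaw 77.81 tilt [-0.0001 -0.0002] F [-0.25  0.15 -1.7 ] M [ 0.013 -0.119 -0.018] op 0.0214
Fc [-0.1  -0.28]
```

Emit:
arm_command:
  deltas:
    - {"turn":[0,0,0],"dp":[-0.05,0,0],"hand":255}
    - {"turn":[0,0,0],"dp":[-0.1,0,0],"hand":255}
    - {"turn":[0,0,0],"dp":[-0.15,0,0],"hand":255}
    - {"turn":[0,0,0],"dp":[-0.2,0,0],"hand":255}
    - {"turn":[0,0,0],"dp":[-0.25,0,0],"hand":255}
    - {"turn":[0,0,0],"dp":[-0.3,0,0],"hand":255}
    - {"turn":[0,0,0],"dp":[-0.3,0,0],"hand":255}

```text
time_s: 10.15
tool_pos: [0.5861, -0.0501, 0.0944]
ee_rot: [2.446, 1.972, -0.003]
wrist_force: [-1.2, 0.1, -1.7]
opening: 0.0215
```

Run:
```python
from h import *
tip();
```

```text
tip cent [ 9.6 -0.1 31.6]
t 10.15 p [ 0.5861 -0.0501  0.0944] yaw 77.75 tilt [-0.0012 -0.0013] F [-1.18  0.05 -1.74] M [ 0.002 -0.031  0.014] op 0.0215
Fc [ 0.2  -1.16]
```

Now 4 mm feeling steps.

Emit:
arm_command:
  deltas:
    - {"turn":[0,0,0],"dp":[-0.03,0,0],"hand":255}
    - {"turn":[0,0,0],"dp":[-0.06,0,0],"hand":255}
    - {"turn":[0,0,0],"dp":[-0.09,0,0],"hand":255}
    - {"turn":[0,0,0],"dp":[-0.12,0,0],"hand":255}
    - {"turn":[0,0,0],"dp":[-0.12,0,0],"hand":255}
    - {"turn":[0,0,0],"dp":[-0.12,0,0],"hand":255}

```text
time_s: 10.75
tool_pos: [0.5849, -0.0554, 0.0944]
ee_rot: [2.445, 1.972, -0.002]
wrist_force: [1.1, -0.2, -1.7]
opening: 0.0218
```

Run:
```python
from h import *
tip();
```

```text
tip cent [15.  -0.  31.6]
t 10.75 p [ 0.5849 -0.0554  0.0944] yaw 77.78 tilt [-0.001  -0.0009] F [ 1.08 -0.18 -1.71] M [ 0.034 -0.038  0.035] op 0.0218
Fc [-0.05  1.09]
```

Emit:
arm_command:
  deltas:
    - {"turn":[0,0,0],"dp":[-0.02,0,0],"hand":255}
    - {"turn":[0,0,0],"dp":[-0.04,0,0],"hand":255}
    - {"turn":[0,0,0],"dp":[-0.06,0,0],"hand":255}
    - {"turn":[0,0,0],"dp":[-0.08,0,0],"hand":255}
    - {"turn":[0,0,0],"dp":[-0.08,0,0],"hand":255}
    - {"turn":[0,0,0],"dp":[-0.08,0,0],"hand":255}

```text
time_s: 11.35
tool_pos: [0.584, -0.0593, 0.0944]
ee_rot: [2.445, 1.972, -0.002]
wrist_force: [0.9, -0.3, -1.6]
opening: 0.0216
```

Run:
```python
from h import *
tip();
```

```text
tip cent [19.  -0.  31.6]
t 11.35 p [ 0.584  -0.0593  0.0944] yaw 77.79 tilt [-0.001 -0.001] F [ 0.94 -0.35 -1.63] M [-0.024 -0.065 -0.031] op 0.0216
Fc [0.14 0.99]
```

Emit:
arm_command:
  deltas:
    - {"turn":[0,0,0],"dp":[-0.02,0,0],"hand":255}
    - {"turn":[0,0,0],"dp":[-0.04,0,0],"hand":255}
    - {"turn":[0,0,0],"dp":[-0.06,0,0],"hand":255}
    - {"turn":[0,0,0],"dp":[-0.08,0,0],"hand":255}
    - {"turn":[0,0,0],"dp":[-0.08,0,0],"hand":255}

```text
time_s: 11.85
tool_pos: [0.5832, -0.0634, 0.0944]
ee_rot: [2.445, 1.972, -0.002]
wrist_force: [-0.6, -0.9, -0.7]
opening: 0.0216
```

Run:
```python
from h import *
tip();
```

```text
tip cent [23.2 -0.  31.6]
t 11.85 p [ 0.5832 -0.0634  0.0944] yaw 77.77 tilt [-0.0011 -0.0011] F [-0.61 -0.87 -0.74] M [ 0.018 -0.108  0.04 ] op 0.0216
Fc [ 0.98 -0.41]
```

Emit:
arm_command:
  deltas:
    - {"turn":[0,0,0],"dp":[-0.02,0,0],"hand":255}
    - {"turn":[0,0,0],"dp":[-0.04,0,0],"hand":255}
    - {"turn":[0,0,0],"dp":[-0.06,0,0],"hand":255}
    - {"turn":[0,0,0],"dp":[-0.08,0,0],"hand":255}
    - {"turn":[0,0,0],"dp":[-0.08,0,0],"hand":255}

```text
time_s: 12.35
tool_pos: [0.5825, -0.0664, 0.0946]
ee_rot: [-2.444, -1.973, 0.001]
wrist_force: [1.2, 3.8, -1.8]
opening: 0.0217
```

Run:
```python
from h import *
tip();
```

```text
tip cent [26.2  0.1 31.6]
t 12.35 p [ 0.5825 -0.0664  0.0946] yaw 77.82 tilt [-0.0006 -0.0001] F [ 1.18  3.85 -1.83] M [ 0.853 -0.262 -0.058] op 0.0217
Fc [-4.01  0.34]
```

Contact with the cross bar: about 4 N at tip x ≈ 25.5. That puts the opening's middle near x ≈ 52.5. Next I go round to the -y side to feel for the eye's flank.

Emit:
arm_command:
  deltas:
    - {"turn":[0,0,0],"dp":[0.3,0,0],"hand":255}
    - {"turn":[0,0,0],"dp":[0.3,-0.3,0],"hand":255}
    - {"turn":[0,0,0],"dp":[0.3,-0.6,0],"hand":255}
    - {"turn":[0,0,0],"dp":[0.3,-0.9,0],"hand":255}
    - {"turn":[0,0,0],"dp":[0.3,-0.9,0],"hand":255}
    - {"turn":[0,0,0],"dp":[0.1,-0.9,0],"hand":255}
    - {"turn":[0,0,0],"dp":[-0.1,-0.9,0],"hand":255}
    - {"turn":[0,0,0],"dp":[-0.3,-0.9,0],"hand":255}
    - {"turn":[0,0,0],"dp":[-0.45,-0.9,0],"hand":255}
    - {"turn":[0,0,0],"dp":[-0.5,-0.9,0],"hand":255}
    - {"turn":[0,0,0],"dp":[-0.5,-0.9,0],"hand":255}

```text
time_s: 13.45
tool_pos: [0.533, -0.0827, 0.0944]
ee_rot: [2.446, 1.971, -0.002]
wrist_force: [-0.1, -0.5, -2.0]
opening: 0.0217
```

Run:
```python
from h import *
tip();
```

```text
tip cent [ 52.6 -45.1  31.6]
t 13.45 p [ 0.533  -0.0827  0.0944] yaw 77.72 tilt [-0.0011 -0.001 ] F [-0.05 -0.48 -2.05] M [ 0.014 -0.109 -0.012] op 0.0217
Fc [0.48 0.05]
```

Emit:
arm_command:
  deltas:
    - {"turn":[0,0,0],"dp":[0,0.02,0],"hand":255}
    - {"turn":[0,0,0],"dp":[0,0.04,0],"hand":255}
    - {"turn":[0,0,0],"dp":[0,0.06,0],"hand":255}
    - {"turn":[0,0,0],"dp":[0,0.08,0],"hand":255}
    - {"turn":[0,0,0],"dp":[0,0.08,0],"hand":255}

```text
time_s: 13.95
tool_pos: [0.5372, -0.0827, 0.0945]
ee_rot: [2.445, 1.973, -0.002]
wrist_force: [-0.4, 0.5, -1.9]
opening: 0.0216
```

Run:
```python
from h import *
tip();
```

```text
tip cent [ 51.7 -40.8  31.7]
t 13.95 p [ 0.5372 -0.0827  0.0945] yaw 77.81 tilt [-0.0008 -0.0009] F [-0.43  0.45 -1.88] M [ 0.026 -0.035  0.059] op 0.0216
Fc [-0.35 -0.51]
```

Emit:
arm_command:
  deltas:
    - {"turn":[0,0,0],"dp":[0,0.02,0],"hand":255}
    - {"turn":[0,0,0],"dp":[0,0.04,0],"hand":255}
    - {"turn":[0,0,0],"dp":[0,0.06,0],"hand":255}
    - {"turn":[0,0,0],"dp":[0,0.08,0],"hand":255}
    - {"turn":[0,0,0],"dp":[0,0.08,0],"hand":255}

```text
time_s: 14.45
tool_pos: [0.5411, -0.0838, 0.0945]
ee_rot: [2.445, 1.972, -0.002]
wrist_force: [-0.1, 0.3, -2.2]
opening: 0.0216
```

Run:
```python
from h import *
tip();
```

```text
tip cent [ 52.  -36.8  31.6]
t 14.45 p [ 0.5411 -0.0838  0.0945] yaw 77.78 tilt [-0.0009 -0.0009] F [-0.09  0.31 -2.16] M [-0.036 -0.061 -0.044] op 0.0216
Fc [-0.28 -0.15]
```

Emit:
arm_command:
  deltas:
    - {"turn":[0,0,0],"dp":[0,0.02,0],"hand":255}
    - {"turn":[0,0,0],"dp":[0,0.04,0],"hand":255}
    - {"turn":[0,0,0],"dp":[0,0.06,0],"hand":255}
    - {"turn":[0,0,0],"dp":[0,0.06,0],"hand":255}
    - {"turn":[0,0,0],"dp":[0,0.06,0],"hand":255}

```text
time_s: 14.95
tool_pos: [0.5438, -0.0843, 0.0944]
ee_rot: [2.445, 1.973, -0.002]
wrist_force: [0.4, 0.9, -1.8]
opening: 0.0215
```

Run:
```python
from h import *
tip();
```

```text
tip cent [ 51.9 -34.   31.6]
t 14.95 p [ 0.5438 -0.0843  0.0944] yaw 77.79 tilt [-0.0011 -0.0009] F [ 0.42  0.89 -1.78] M [-0.043 -0.094  0.014] op 0.0215
Fc [-0.96  0.22]
```

Emit:
arm_command:
  deltas:
    - {"turn":[0,0,0],"dp":[0,0.02,0],"hand":255}
    - {"turn":[0,0,0],"dp":[0,0.04,0],"hand":255}
    - {"turn":[0,0,0],"dp":[0,0.06,0],"hand":255}
    - {"turn":[0,0,0],"dp":[0,0.06,0],"hand":255}
    - {"turn":[0,0,0],"dp":[0,0.06,0],"hand":255}

```text
time_s: 15.45
tool_pos: [0.5463, -0.0849, 0.0943]
ee_rot: [-2.445, -1.972, 0.003]
wrist_force: [-2.6, 0.6, -1.3]
opening: 0.0218
```

Run:
```python
from h import *
tip();
```

```text
tip cent [ 52.  -31.6  31.5]
t 15.45 p [ 0.5463 -0.0849  0.0943] yaw 77.78 tilt [-0.0021 -0.0009] F [-2.61  0.6  -1.33] M [ 0.185  0.493 -0.466] op 0.0218
Fc [-0.03 -2.68]
```

Emit:
arm_command:
  deltas:
    - {"turn":[0,0,0],"dp":[0,0.02,0],"hand":255}
    - {"turn":[0,0,0],"dp":[0,0.04,0],"hand":255}
    - {"turn":[0,0,0],"dp":[0,0.06,0],"hand":255}
    - {"turn":[0,0,0],"dp":[0,0.06,0],"hand":255}
    - {"turn":[0,0,0],"dp":[0,0.06,0],"hand":255}

```text
time_s: 15.95
tool_pos: [0.5482, -0.0853, 0.094]
ee_rot: [-2.444, -1.97, 0.006]
wrist_force: [-5.8, 3.0, -0.5]
opening: 0.0219
```

Run:
```python
from h import *
tip();
```

```text
tip cent [ 52.  -29.7  31.2]
t 15.95 p [ 0.5482 -0.0853  0.094 ] yaw 77.73 tilt [-0.0042 -0.0005] F [-5.78  3.01 -0.47] M [ 0.431  1.44  -1.042] op 0.0219
Fc [-1.72 -6.28]
```

The flank is felt from y ≈ -32 (2.7 N, then 6.3 N), so the eye's middle is at about y = -2, which agrees with the hint. I'll back off, rise, shift over the opening and lower.

Emit:
arm_command:
  deltas:
    - {"turn":[0,0,0],"dp":[0,-0.1,0],"hand":255}
    - {"turn":[0,0,0],"dp":[0,-0.16,0],"hand":255}
    - {"turn":[0,0,0],"dp":[0,-0.16,-0.2],"hand":255}
    - {"turn":[0,0,0],"dp":[0,-0.16,-0.4],"hand":255}
    - {"turn":[0,0,0],"dp":[0,-0.16,-0.44],"hand":255}
    - {"turn":[0,0,0],"dp":[0,-0.16,-0.44],"hand":255}
    - {"turn":[0,0,0],"dp":[0,0.1,-0.44],"hand":255}
    - {"turn":[0,0,0],"dp":[0,0.35,-0.44],"hand":255}
    - {"turn":[0,0,0],"dp":[0,0.53,-0.44],"hand":255}
    - {"turn":[0,0,0],"dp":[0,0.53,-0.44],"hand":255}
    - {"turn":[0,0,0],"dp":[0,0.53,-0.44],"hand":255}

```text
time_s: 17.05
tool_pos: [0.5752, -0.091, 0.1162]
ee_rot: [-2.445, -1.972, 0.003]
wrist_force: [-1.2, 0.7, -2.3]
opening: 0.0216
```

Run:
```python
from h import *
tip();go(tcp(.052,-.002,.026),90+YC)
```

```text
tip cent [51.8 -1.9 53.3]
t 17.05 p [ 0.5752 -0.091   0.1162] yaw 77.8 tilt [-0.0018 -0.0007] F [-1.18  0.68 -2.33] M [ 0.05   0.019 -0.024] op 0.0216
Fc [-0.42 -1.29]
turn [-0.09, 0.06, -0.0] dp [-0.003, -0.001, 0.543]
```

Emit:
arm_command:
  deltas:
    - {"turn":[0,0,0],"dp":[0,0,0.1],"hand":255}
    - {"turn":[0,0,0],"dp":[0,0,0.2],"hand":255}
    - {"turn":[0,0,0],"dp":[0,0,0.28],"hand":255}
    - {"turn":[0,0,0],"dp":[0,0,0.32],"hand":255}
    - {"turn":[0,0,0],"dp":[0,0,0.36],"hand":255}
    - {"turn":[0,0,0],"dp":[0,0,0.36],"hand":255}

```text
time_s: 17.65
tool_pos: [0.5755, -0.0912, 0.0982]
ee_rot: [-2.445, -1.973, 0.003]
wrist_force: [0.5, -0.1, -1.2]
opening: 0.0219
```

Run:
```python
from h import *
tip();
```

```text
tip cent [51.9 -1.6 35.4]
t 17.65 p [ 0.5755 -0.0912  0.0982] yaw 77.79 tilt [-0.0014 -0.0009] F [ 0.54 -0.12 -1.18] M [ 0.012 -0.099 -0.035] op 0.0219
Fc [0.01 0.55]
```

Emit:
arm_command:
  deltas:
    - {"turn":[0,0,0],"dp":[0,0,0.05],"hand":255}
    - {"turn":[0,0,0],"dp":[0,0,0.1],"hand":255}
    - {"turn":[0,0,0],"dp":[0,0,0.15],"hand":255}
    - {"turn":[0,0,0],"dp":[0,0,0.19],"hand":255}
    - {"turn":[0,0,0],"dp":[0,0,0.19],"hand":255}

```text
time_s: 18.15
tool_pos: [0.5754, -0.0912, 0.0886]
ee_rot: [-2.445, -1.972, 0.003]
wrist_force: [-0.1, -0.4, -1.1]
opening: 0.0214
```

Run:
```python
from h import *
tip();
```

```text
tip cent [52.  -1.7 25.8]
t 18.15 p [ 0.5754 -0.0912  0.0886] yaw 77.79 tilt [-0.0016 -0.0009] F [-0.1  -0.43 -1.14] M [-0.046 -0.103  0.017] op 0.0214
Fc [ 0.44 -0.01]
```

It went down freely to tip z = 26 mm, so the hook is inside the opening. I'll pull gently and check.

Emit:
arm_command:
  deltas:
    - {"turn":[0,0,0],"dp":[0.06,0,0],"hand":255}
    - {"turn":[0,0,0],"dp":[0.12,0,0],"hand":255}
    - {"turn":[0,0,0],"dp":[0.16,0,0],"hand":255}
    - {"turn":[0,0,0],"dp":[0.2,0,0],"hand":255}
    - {"turn":[0,0,0],"dp":[0.24,0,0],"hand":255}
    - {"turn":[0,0,0],"dp":[0.28,0,0],"hand":255}
    - {"turn":[0,0,0],"dp":[0.32,0,0],"hand":255}
    - {"turn":[0,0,0],"dp":[0.36,0,0],"hand":255}

```text
time_s: 18.95
tool_pos: [0.5794, -0.074, 0.0889]
ee_rot: [2.445, 1.972, -0.003]
wrist_force: [-0.5, -4.9, -2.1]
opening: 0.0218
```

Run:
```python
from h import *
tip();
```

```text
tip cent [34.3 -1.5 26.2]
t 18.95 p [ 0.5794 -0.074   0.0889] yaw 77.76 tilt [-0.0012 -0.0015] F [-0.54 -4.95 -2.09] M [-0.92  -0.016  0.06 ] op 0.0218
Fc [4.95 0.52]
```

Emit:
arm_command:
  deltas:
    - {"turn":[0,0,0],"dp":[0.05,0,0],"hand":255}
    - {"turn":[0,0,0],"dp":[0.1,0,0],"hand":255}
    - {"turn":[0,0,0],"dp":[0.15,0,0],"hand":255}
    - {"turn":[0,0,0],"dp":[0.2,0,0],"hand":255}
    - {"turn":[0,0,0],"dp":[0.25,0,0],"hand":255}
    - {"turn":[0,0,0],"dp":[0.3,0,0],"hand":255}
    - {"turn":[0,0,0],"dp":[0.35,0,0],"hand":255}
    - {"turn":[0,0,0],"dp":[0.4,0,0],"hand":255}
    - {"turn":[0,0,0],"dp":[0.45,0,0],"hand":255}
    - {"turn":[0,0,0],"dp":[0.5,0,0],"hand":255}

```text
time_s: 19.95
tool_pos: [0.5848, -0.049, 0.0889]
ee_rot: [2.445, 1.973, -0.002]
wrist_force: [-0.4, -4.3, -2.1]
opening: 0.022
```

Run:
```python
from h import *
tip();
```

```text
tip cent [ 8.7 -1.5 26.1]
t 19.95 p [ 0.5848 -0.049   0.0889] yaw 77.79 tilt [-0.001  -0.0009] F [-0.37 -4.34 -2.12] M [-1.015 -0.006  0.048] op 0.022
Fc [4.32 0.56]
```

The tray is following at about 4.5 N. I'll keep pulling.

Emit:
arm_command:
  deltas:
    - {"turn":[0,0,0],"dp":[0.06,0,0],"hand":255}
    - {"turn":[0,0,0],"dp":[0.14,0,0],"hand":255}
    - {"turn":[0,0,0],"dp":[0.22,0,0],"hand":255}
    - {"turn":[0,0,0],"dp":[0.3,0,0],"hand":255}
    - {"turn":[0,0,0],"dp":[0.38,0,0],"hand":255}
    - {"turn":[0,0,0],"dp":[0.46,0,0],"hand":255}
    - {"turn":[0,0,0],"dp":[0.54,0,0],"hand":255}
    - {"turn":[0,0,0],"dp":[0.62,0,0],"hand":255}
    - {"turn":[0,0,0],"dp":[0.7,0,0],"hand":255}
    - {"turn":[0,0,0],"dp":[0.78,0,0],"hand":255}
    - {"turn":[0,0,0],"dp":[0.86,0,0],"hand":255}
    - {"turn":[0,0,0],"dp":[0.92,0,0],"hand":255}

```text
time_s: 21.15
tool_pos: [0.5945, -0.0037, 0.0889]
ee_rot: [2.445, 1.973, -0.002]
wrist_force: [0.7, -4.7, -1.2]
opening: 0.0219
```

Run:
```python
from h import *
tip();
```

```text
tip cent [-37.6  -1.5  26. ]
t 21.15 p [ 0.5945 -0.0037  0.0889] yaw 77.81 tilt [-0.0009 -0.0008] F [ 0.71 -4.69 -1.21] M [-1.026 -0.177  0.182] op 0.0219
Fc [4.44 1.69]
```

Emit:
arm_command:
  deltas:
    - {"turn":[0,0,0],"dp":[0.06,0,0],"hand":255}
    - {"turn":[0,0,0],"dp":[0.14,0,0],"hand":255}
    - {"turn":[0,0,0],"dp":[0.22,0,0],"hand":255}
    - {"turn":[0,0,0],"dp":[0.3,0,0],"hand":255}
    - {"turn":[0,0,0],"dp":[0.38,0,0],"hand":255}
    - {"turn":[0,0,0],"dp":[0.46,0,0],"hand":255}
    - {"turn":[0,0,0],"dp":[0.54,0,0],"hand":255}
    - {"turn":[0,0,0],"dp":[0.62,0,0],"hand":255}
    - {"turn":[0,0,0],"dp":[0.7,0,0],"hand":255}
    - {"turn":[0,0,0],"dp":[0.78,0,0],"hand":255}
    - {"turn":[0,0,0],"dp":[0.86,0,0],"hand":255}
    - {"turn":[0,0,0],"dp":[0.92,0,0],"hand":255}

```text
time_s: 22.35
tool_pos: [0.6043, 0.0413, 0.0889]
ee_rot: [2.445, 1.973, -0.002]
wrist_force: [1.0, -4.7, -1.5]
opening: 0.0214
```

Run:
```python
from h import *
tip();
```

```text
tip cent [-83.6  -1.4  26. ]
t 22.35 p [0.6043 0.0413 0.0889] yaw 77.8 tilt [-0.0008 -0.0007] F [ 1.02 -4.67 -1.54] M [-1.053 -0.207  0.219] op 0.0214
Fc [4.35 1.99]
```

Now slow, about 5 mm a call, until the stop is felt.

Emit:
arm_command:
  deltas:
    - {"turn":[0,0,0],"dp":[0.05,0,0],"hand":255}
    - {"turn":[0,0,0],"dp":[0.1,0,0],"hand":255}
    - {"turn":[0,0,0],"dp":[0.15,0,0],"hand":255}
    - {"turn":[0,0,0],"dp":[0.2,0,0],"hand":255}

```text
time_s: 22.75
tool_pos: [0.6063, 0.0506, 0.0888]
ee_rot: [2.445, 1.972, -0.002]
wrist_force: [1.5, -3.9, -0.8]
opening: 0.0218
```

Run:
```python
from h import *
tip();
```

```text
tip cent [-93.2  -1.5  26. ]
t 22.75 p [0.6063 0.0506 0.0888] yaw 77.78 tilt [-0.001 -0.001] F [ 1.46 -3.89 -0.84] M [-1.08  -0.24   0.198] op 0.0218
Fc [3.49 2.24]
```

Emit:
arm_command:
  deltas:
    - {"turn":[0,0,0],"dp":[0.03,0,0],"hand":255}
    - {"turn":[0,0,0],"dp":[0.06,0,0],"hand":255}
    - {"turn":[0,0,0],"dp":[0.09,0,0],"hand":255}
    - {"turn":[0,0,0],"dp":[0.1,0,0],"hand":255}

```text
time_s: 23.15
tool_pos: [0.6067, 0.0521, 0.0881]
ee_rot: [2.445, 1.969, -0.009]
wrist_force: [-0.4, -13.6, -1.5]
opening: 0.0219
```

Run:
```python
from h import *
tip();
```

```text
tip cent [-94.7  -1.7  26. ]
t 23.15 p [0.6067 0.0521 0.0881] yaw 77.68 tilt [-0.0033 -0.0055] F [ -0.42 -13.63  -1.46] M [-2.954 -0.046  0.373] op 0.0219
Fc [13.41  2.47]
```

Stop felt: 13.4 N at tip x ≈ -95, against an expected -97. I'll back off within the opening and lift out.

Emit:
arm_command:
  deltas:
    - {"turn":[0,0,0],"dp":[-0.1,0,0],"hand":255}
    - {"turn":[0,0,0],"dp":[-0.2,0,0],"hand":255}
    - {"turn":[0,0,0],"dp":[-0.26,0,0],"hand":255}
    - {"turn":[0,0,0],"dp":[-0.26,0,0],"hand":255}
    - {"turn":[0,0,0],"dp":[-0.26,0,-0.15],"hand":255}
    - {"turn":[0,0,0],"dp":[-0.26,0,-0.4],"hand":255}
    - {"turn":[0,0,0],"dp":[-0.26,0,-0.8],"hand":255}
    - {"turn":[0,0,0],"dp":[-0.26,0,-1.3],"hand":255}
    - {"turn":[0,0,0],"dp":[-0.26,0,-1.8],"hand":255}
    - {"turn":[0,0,0],"dp":[-0.26,0,-1.9],"hand":255}
    - {"turn":[0,0,0],"dp":[-0.26,0,-1.9],"hand":255}

```text
time_s: 24.25
tool_pos: [0.6053, 0.0432, 0.1853]
ee_rot: [2.444, 1.972, 0.001]
wrist_force: [-0.2, 0.6, -1.3]
opening: 0.0216
```

Run:
```python
from h import *
tip()
p,d=manip.camera("scene")
cv2.imwrite("pics/out.png",cv2.resize(p[60:210,80:280,::-1],(800,600),interpolation=cv2.INTER_CUBIC))
P=cloud("scene",d).reshape(-1,3);q=np.c_[(P[:,:2]-C0)@X,(P[:,:2]-C0)@Y,P[:,2]]
f=q[(q[:,2]>.02)&(q[:,2]<.058)&(abs(q[:,1])<.1)&(q[:,0]>-.12)&(q[:,0]<-.02)]
g=f[abs(f[:,1])>.04];print("face x",np.percentile(g[:,0],[5,25,50,75]),len(g))
t=q[(q[:,2]>.045)&(q[:,2]<.065)&(abs(q[:,1])<.1)&(q[:,0]>-.12)&(q[:,0]<0)];print("tray top front",np.percentile(t[:,0],[2,5,10]))
go([.4468,.3046,.19],95.9)
```

```text
tip cent [-85.7  -0.9 122.4]
t 24.25 p [0.6053 0.0432 0.1853] yaw 77.8 tilt [ 0.0017 -0.0006] F [-0.2   0.63 -1.33] M [-0.086 -0.094 -0.003] op 0.0216
Fc [-0.57 -0.33]
face x [-0.06728733 -0.06506632 -0.06335318 -0.06200416] 150
tray top front [-0.07144998 -0.06972159 -0.06861476]
turn [-0.02, 0.06, -18.1] dp [4.45, -4.192, -0.123]
```

View pics/out.png

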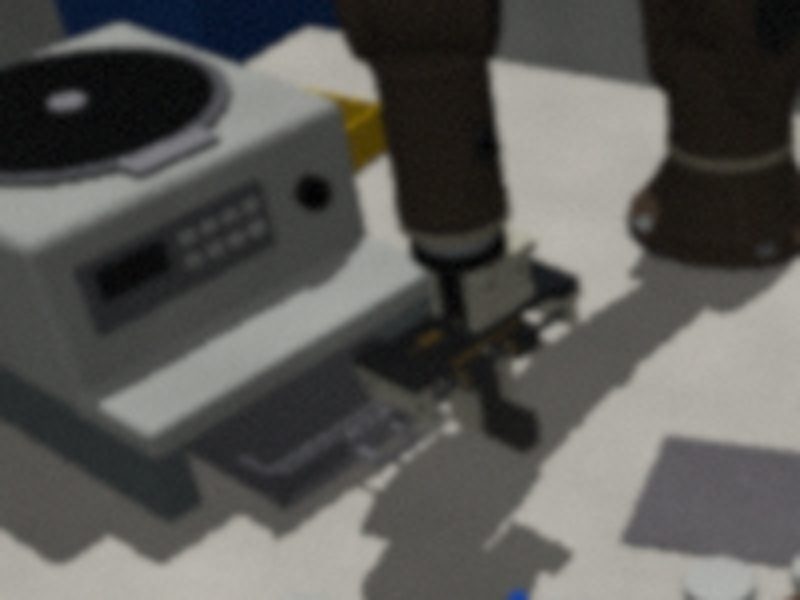

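The picture shows the tray out in front of the ledge (its corner at (285,500), the eye at about (380,425)) and the hook clear above it. The depth puts the face at -63 to -67 mm, and the stop is at -65. Now I carry the hook back to the mat.

Emit:
arm_command:
  deltas:
    - {"turn":[0,0,-1],"dp":[0.25,-0.2,0],"hand":255}
    - {"turn":[0,0,-3],"dp":[0.7,-0.6,0],"hand":255}
    - {"turn":[0,0,-5],"dp":[1.2,-1.1,0],"hand":255}
    - {"turn":[0,0,-7],"dp":[1.7,-1.6,0],"hand":255}
    - {"turn":[0,0,-9],"dp":[2.2,-2.1,0],"hand":255}
    - {"turn":[0,0,-11],"dp":[2.7,-2.6,0],"hand":255}
    - {"turn":[0,0,-13],"dp":[3.2,-3.1,0],"hand":255}
    - {"turn":[0,0,-15],"dp":[3.7,-3.5,0],"hand":255}
    - {"turn":[0,0,-17],"dp":[4.1,-3.9,0],"hand":255}
    - {"turn":[0,0,-18.1],"dp":[4.4,-4.1,0],"hand":255}
    - {"turn":[0,0,-18.1],"dp":[4.45,-4.2,0],"hand":255}
    - {"turn":[0,0,-18.1],"dp":[4.45,-4.2,0],"hand":255}

```text
time_s: 25.5
tool_pos: [0.445, 0.3051, 0.183]
ee_rot: [-2.101, -2.334, 0.005]
wrist_force: [0.3, 0.1, -2.0]
opening: 0.0218
```

Run:
```python
from h import *
st();go([.452,.3046,.0762],95.9)
```

```text
t 25.5 p [0.445  0.3051 0.183 ] yaw 96.01 tilt [-0.0026 -0.0017] F [ 0.25  0.11 -2.01] M [ 0.004 -0.101 -0.01 ] op 0.0218
turn [-0.16, 0.08, 0.11] dp [-0.022, 0.145, 2.136]
```

Emit:
arm_command:
  deltas:
    - {"turn":[0,0,0],"dp":[0,0.1,0.3],"hand":255}
    - {"turn":[0,0,0],"dp":[0,0.1,0.7],"hand":255}
    - {"turn":[0,0,0],"dp":[0,0.1,1.1],"hand":255}
    - {"turn":[0,0,0],"dp":[0,0.1,1.5],"hand":255}
    - {"turn":[0,0,0],"dp":[0,0.1,1.8],"hand":255}
    - {"turn":[0,0,0],"dp":[0,0.1,2.0],"hand":255}
    - {"turn":[0,0,0],"dp":[0,0.1,2.08],"hand":255}
    - {"turn":[0,0,0],"dp":[0,0.1,2.1],"hand":255}
    - {"turn":[0,0,0],"dp":[0,0.1,2.1],"hand":255}
    - {"turn":[0,0,0],"dp":[0,0.1,2.1],"hand":255}

```text
time_s: 26.5
tool_pos: [0.4517, 0.3054, 0.0794]
ee_rot: [2.104, 2.333, -0.0]
wrist_force: [0.5, -0.8, -1.5]
opening: 0.0215
```

Run:
```python
from h import *
st();go([.450,.3046,.0742],95.9)
```

```text
t 26.5 p [0.4517 0.3054 0.0794] yaw 95.89 tilt [ 0.     -0.0002] F [ 0.53 -0.77 -1.52] M [ 0.005 -0.169 -0.002] op 0.0215
turn [-0.0, 0.01, -0.01] dp [-0.012, -0.035, 0.104]
```

Emit:
arm_command:
  deltas:
    - {"turn":[0,0,0],"dp":[0,0,0.02],"hand":255}
    - {"turn":[0,0,0],"dp":[0,0,0.04],"hand":255}
    - {"turn":[0,0,0],"dp":[0,0,0.06],"hand":255}
    - {"turn":[0,0,0],"dp":[0,0,0.08],"hand":255}
    - {"turn":[0,0,0],"dp":[0,0,0.08],"hand":255}
    - {"turn":[0,0,0],"dp":[0,0,0.08],"hand":255}

```text
time_s: 27.1
tool_pos: [0.4513, 0.3051, 0.0747]
ee_rot: [-2.104, -2.333, 0.002]
wrist_force: [0.3, -0.3, -1.9]
opening: 0.0217
```

Run:
```python
from h import *
st()
```

```text
t 27.1 p [0.4513 0.3051 0.0747] yaw 95.89 tilt [-0.0011 -0.001 ] F [ 0.3  -0.31 -1.94] M [ 0.003 -0.114  0.022] op 0.0217
```

Emit:
arm_command:
  deltas:
    - {"turn":[0,0,0],"dp":[0,0,0.02],"hand":255}
    - {"turn":[0,0,0],"dp":[0,0,0.03],"hand":255}
    - {"turn":[0,0,0],"dp":[0,0,0.03],"hand":255}
    - {"turn":[0,0,0],"dp":[0,0,0.03],"hand":255}

```text
time_s: 27.5
tool_pos: [0.4513, 0.3052, 0.0742]
ee_rot: [2.104, 2.332, -0.002]
wrist_force: [-2.7, -3.0, 12.7]
opening: 0.0216
```

Run:
```python
from h import *
st()
```

```text
t 27.5 p [0.4513 0.3052 0.0742] yaw 95.9 tilt [-0.0002 -0.0011] F [-2.7  -3.   12.65] M [-0.635  0.493  0.038] op 0.0216
```

The hook is down, pressing the mat at 12.7 N. I'll relieve that slightly, open, and rise.

Emit:
arm_command:
  deltas:
    - {"turn":[0,0,0],"dp":[0,0,-0.01],"hand":255}
    - {"turn":[0,0,0],"dp":[0,0,-0.015],"hand":200}
    - {"turn":[0,0,0],"dp":[0,0,-0.015],"hand":185}
    - {"turn":[0,0,0],"dp":[0,0,-0.015],"hand":165}
    - {"turn":[0,0,0],"dp":[0,0,-0.015],"hand":140}
    - {"turn":[0,0,0],"dp":[0,0,-0.015],"hand":100}
    - {"turn":[0,0,0],"dp":[0,0,-0.015],"hand":60}
    - {"turn":[0,0,0],"dp":[0,0,-0.015],"hand":30}
    - {"turn":[0,0,0],"dp":[0,0,-0.015],"hand":0}
    - {"turn":[0,0,0],"dp":[0,0,-0.015],"hand":0}
    - {"turn":[0,0,0],"dp":[0,0,-0.015],"hand":0}

```text
time_s: 28.6
tool_pos: [0.4513, 0.3051, 0.074]
ee_rot: [-2.104, -2.333, 0.002]
wrist_force: [0.1, 0.4, -0.2]
opening: 0.0836
```

Run:
```python
from h import *
st()
```

```text
t 28.6 p [0.4513 0.3051 0.074 ] yaw 95.89 tilt [-0.001  -0.0009] F [ 0.05  0.38 -0.17] M [ 0.017 -0.117 -0.01 ] op 0.0836
```

Emit:
arm_command:
  deltas:
    - {"turn":[0,0,0],"dp":[0,0,-0.1],"hand":0}
    - {"turn":[0,0,0],"dp":[0,0,-0.4],"hand":0}
    - {"turn":[0,0,0],"dp":[0,0,-0.9],"hand":0}
    - {"turn":[0,0,0],"dp":[0,0,-1.6],"hand":0}
    - {"turn":[0,0,0],"dp":[0,0,-2.4],"hand":0}
    - {"turn":[0,0,0],"dp":[0,0,-3.2],"hand":0}
    - {"turn":[0,0,0],"dp":[1,-0.5,-4.0],"hand":0}
    - {"turn":[0,0,0],"dp":[1,0.5,-4.5],"hand":0}
    - {"turn":[0,0,0],"dp":[0.3,1.2,-4.5],"hand":0}
    - {"turn":[0,0,0],"dp":[-0.4,1.8,-4.5],"hand":0}
    - {"turn":[0,0,0],"dp":[-1.2,1.8,-4.5],"hand":0}
    - {"turn":[0,0,0],"dp":[-1.2,1.8,-4.5],"hand":0}

```text
time_s: 29.8
tool_pos: [0.5498, 0.2481, 0.2993]
ee_rot: [2.112, 2.322, -0.006]
wrist_force: [-0.9, -0.2, -0.5]
opening: 0.0912
```

Run:
```python
from h import *
st()
p,d=manip.camera("scene");t,_=manip.camera("top")
im=np.zeros((600,800,3),np.uint8);im[:300]=cv2.resize(p[60:210,80:480,::-1],(800,300));im[300:]=cv2.resize(t[120:280,90:512,::-1],(800,300))
cv2.imwrite("pics/end.png",im)
P=cloud("scene",d).reshape(-1,3);q=np.c_[(P[:,:2]-C0)@X,(P[:,:2]-C0)@Y,P[:,2]]
g=q[(q[:,2]>.02)&(q[:,2]<.058)&(abs(q[:,1])<.1)&(abs(q[:,1])>.04)&(q[:,0]>-.12)&(q[:,0]<-.02)];print("face x",np.percentile(g[:,0],[5,25,50,75]))
for n in("tube_rack","dish","jar","bottle","tip_box","beaker"):print(n,[(r["at"],round(r["confidence"],2)) for r in manip.tip_of(n,"top")][:1])
```

```text
t 29.8 p [0.5498 0.2481 0.2993] yaw 95.41 tilt [-0.0006 -0.0046] F [-0.87 -0.25 -0.5 ] M [-0.009 -0.121 -0.042] op 0.0912
face x [-0.06770136 -0.06520625 -0.06337192 -0.06168615]
tube_rack [([266.3, 133.8], 0.59)]
dish [([333.8, 129.6], 0.84)]
jar [([242.4, 170.3], 0.47)]
bottle [([213.7, 155.9], 0.7)]
tip_box [([241.6, 170.1], 0.75)]
beaker [([182.9, 230.7], 0.84)]
```

View pics/end.png

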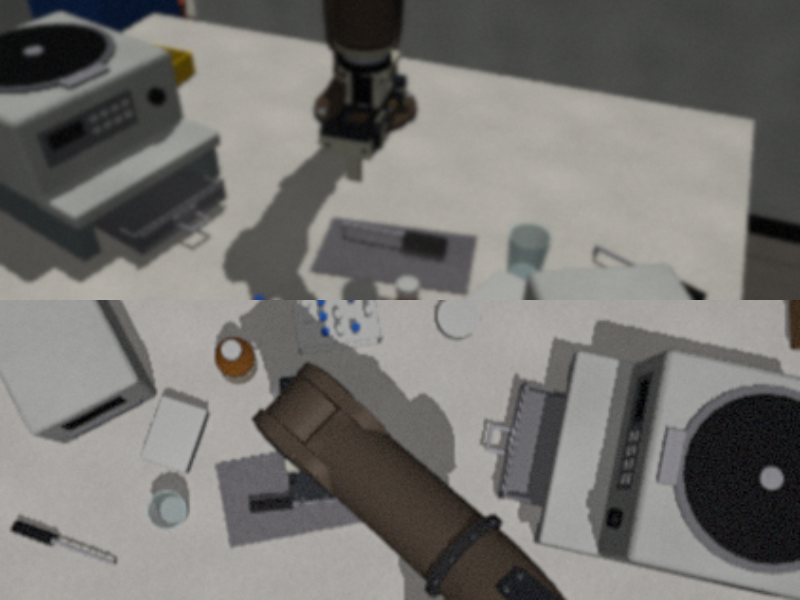

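The final view shows the tray and its eye fully out, with the eye at scene crop (190,225). The hook lies upright on the mat at (395,240), the hand is clear, and the bystanders are where they were.

```bash
python3 -c "
from bench import manip
print(manip.sign_off())"
```

```text
the job is handed in; nothing more can be done
None
```

The tray is drawn out to its stop and the hook is back on the mat, released. I handed the job in at about 30 s on the robot's clock, and no verdict was reported.

**What I did**
- I picked up the hook on the mat, which is the right-hand of the two look-alikes.
- I felt the eye's cross bar at about 4 N, then its side at 3 to 6 N. That put the eye's middle about 2 mm to the -y side of the tray's centre.
- I lowered the hook freely into the eye and drew the tray out at about 4.5 N until the force rose to 13 N at the stop. The gripper never touched the tray.
- I lifted the hook out, carried it back and set it down to contact (12.7 N). I eased off before opening the fingers.

**Last checks**
- **Tray:** the depth picture puts the face about 63 to 65 mm in front of the ledge; the stop is at 65 mm.
- **Hook:** it lies upright on the mat, with the arm well clear.
- **Bystanders:** five showed within about 5 pixels of where they started. The network confused the tip box with the jar, so I judged that one by eye; it looked unmoved.
- **Tip position at the stop:** it read about 3 mm short of my estimate, which is within the calibration error.

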